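# Fit and lock the tube carousel on the mixer, then start it

## Robot

A 6-joint arm with a two-finger parallel gripper is mounted at the origin on the work surface. World frame = base frame: x ahead of the robot, y to its left, z up, the work surface at z = 0. Lengths are in m, angles in rad, forces in N, time in s.
With the tool pointing down it reaches from about 0.3 to 0.775 m from the base axis. Payload 14.6 kg.
Tool frame: the origin (TCP) lies at the very end of the fingers, on their centre line; the grasp point (between the pads) lies 19 mm behind it; z points along the fingers, y is the line along which they close (so a half turn about z gives the same grasp; the last joint's range is limited). The gripper opens to 94 mm and grips with 3 to 60 N. Pads are 16 mm wide; open, the fingers measure 119 mm over their backs; the gripper's body (75 mm by 177 mm) begins 78 mm behind the grasp point.
Start: joints at [1.26, 0.3, 1.521, -0, 1.321, -0.067], TCP at [0.133, 0.534, 0.205] pointing down, gripper open.
Joint ranges: [-3.03, 3.03], [-0.79, 2.21], [0.23, 2.52], [-1.04, 4.18], [0, 3.07], [-2.55, 2.55]. Speed limits (rad/s): [2.22, 2.22, 2.57, 3.14, 3.14, 3.14].

## Interface

Orientations are given as [roll, pitch, yaw] about the fixed x, y, z axes, in that order (R = Rz(yaw) Ry(pitch) Rx(roll)).
In Python, from station import ctrl gives the robot as it stands. The module is installed in compiled form; this text tells all that it offers.
- The arm moves only by the tool play_rows, never from a script. Its argument "commands" is a list of rows, each a list of 7 numbers: the shift along the tool's x, y, z in m, then the turn, a rotation vector about the tool's x, y, z in degrees, then the closure, from -1 (fully open) to 1 (shut). A call has 1 to 20 rows; each row shifts and turns the commanded pose from where the row before left it, along the tool's axes as they then stand; what a row does not reach is not made up. A row lasts 1/12 s, in which the tool goes at most 41.7 mm and 7.16 degrees, less where a joint would pass 70% of its speed; a pose out of reach is approached as far as the arm can. A call is refused whole if a number of a shift passes 0.0417 or a number of a turn 7.16, either way. A call with a gripper value outside its range is refused whole. The fingers move at their own pace and stop on an object; "force" is the grip in N (left out, the last holds). Time passes only in rows, so rows that do not move let the fingers close. It gives the time, the measured TCP pose, the force, the opening and the grip force at its end, in the units of the state.
- ctrl.get_obs(): the state, without advancing time (a new reading comes with each control period).
- ctrl.camera(name): name is "side" or "top"; returns the picture (420x560x3 uint8, blue, green, red); there is no depth.
- ctrl.camera_model(name): a dict with "fx", "fy", "cx", "cy" (pixels), "rvec" (rotation vector, rad) and "tvec" (3), from world to camera coordinates, as OpenCV has them. Camera axes: x right, y down, z forward; pixel columns grow to the right and rows downward; lengths in m; the calibration is good to about 2 mm. A picture is of the moment at which its call begins. camera_model takes no time and is no camera call.
- ctrl.hand_in(): hands the job in; it is judged then, once.
The state is a dict: "time_s": time; "qpos": joint angles; "joint_vel": joint speeds; "tau": joint torques, N m; "ee_pos": TCP position; "eef_rot": TCP orientation; "force": force on the tool from outside, world axes, zero at the start; "moment": the same for the moment, N m; "grip_width": finger opening in m; "grip_force": force on a finger pad.
Only numpy, scipy, OpenCV 4.12 (cv2) and the standard library are available. Lean on these libraries where they do the work, as an engineer would, in place of code of your own. Each camera call takes 0.05 s, during which the arm holds its last target. There are 200 camera calls.

## Task

Set the loaded tube carousel on the tube mixer's spindle, turned so that its slot drops over the drive bar and it sits fully down, then lock it with the red-handled hairpin clip: push the straight leg through the cross hole in the spindle until the sprung leg snaps round the shank. Only when the clip is home, press the green start button fully down and let it come up again. Keep the tubes upright and leave the other things on the bench where they are.

Things in the scene. Friction and masses are not known exactly. Their poses are not given: they have to be found in the camera images.
- mixer: tube mixer, fixed: white housing 200 (x) x 300 (y) x 70 mm high on a teal skirt, origin under its centre, z up. An upright steel spindle, 20 mm in diameter with a tapered nose, stands at x 0, y +60 mm and ends 188 mm above the bench. The control panel is at the -y end; a smaller red stop button, not needed, stands 52 mm to +x of the green one
- spindle_seat (a point): centre of the top face of the 54 mm aluminium collar at the spindle's foot, on the spindle's axis, 76 mm above the bench: the carousel's underside rests here. A drive bar 34 mm long (along the mixer's x), 6 mm wide, 7 mm high lies across it. Axes as the mixer's
- spindle_hole (a point): centre of the cross hole, on the spindle's axis, 174 mm above the bench (14 mm below the spindle's top). The hole runs along the mixer's x, is open at both sides, 8 x 8 mm, a little wider at its mouths
- start (a joint): green start button, 28 mm across, in a black ring: travel in m, 0 up, 0.006 fully down; pressed straight down, about 5 N at the bottom, springs back
- start_top (a point): centre of the top of the green start button; 92 mm above the bench when up
- carousel: tube carousel, loose on the bench, 150 mm across, 0.3 to 0.6 kg: two steel discs on a round grey hub, six red-capped tubes fixed in it 60 mm from the axis (cap tops 82 mm up). Origin: centre of the underside, z up. Through bore 24 mm. A slot 11 mm wide, 9 mm deep crosses the hub's underside along the carousel's x; it takes the drive bar either way round
- hub_top (a point): centre of the carousel hub's top face, 91 mm above the underside; two black marks on it lie in line with the slot. The hub is 38 mm in diameter and free to be gripped for 41 mm below this point, down to the upper disc. With the carousel seated this lies 7 mm below the cross hole's centre
- clip: hairpin clip of 4 mm yellow-zinc wire, 36 g, lying flat in the steel tray. Origin: on the straight leg's axis where the spindle's axis passes when the clip is home; 2 mm above the tray floor as it lies. x: along the straight leg, whose tapered tip is at x +26 mm; y: to the sprung leg's side; z up. Pushed home along x it takes 5 to 15 N to snap home, and may shift 2 mm sideways when let go
- clip_grip (a point): centre of the clip's red vinyl-dipped loop, a block 28 mm long (along the clip's x), 18 mm wide (y) and 10 mm high (z), at x -38, y +3, z +3 mm of the clip's frame; grip it across its width
- clip_leg (a joint): angle in rad of the clip's sprung leg, which bows round a 20 mm shank, narrows at x +8 and flares to x +20, y +15 mm of the clip's frame: 0 relaxed, grows as it is forced outward (some 0.18 passing over the shank), about 0.015 when it hugs the shank and the clip is let go, 0.03 to 0.1 while the clip is still held
- tray: shallow steel tray, fixed, 240 (x) x 170 (y) x 12 mm high, walls 3 mm, inner floor 3 mm above the bench; origin under its centre. The clip lies in it, with the tweezers at its +x end
- tube_rack: stainless tube rack, 66 x 200 x 72 mm, with glass tubes to 118 mm high; origin under its centre
- carton: black carton, 70 x 115 x 45 mm; origin under its centre
- jar: amber jar with white cap, 60 mm across, 75 mm high; origin under its centre
- dish: small steel bowl, 72 mm across, 30 mm high; origin under its centre
- cup: tiny white cup, 36 mm across, 28 mm high; origin under its centre
- spatula: spatula with grey handle, 170 mm long along its x; origin under its centre
- membrane_box: open steel box, 110 x 170 x 35 mm; origin under its centre
- tweezers: tweezers lying in the steel tray, 120 mm long along their x, 10 mm wide, 6 mm high; origin under their centre

How it is judged:
By the outcome, as a careful person would: the job done as asked, in the order asked, and still so for the second after the job is handed in, with the robot touching nothing.
It also fails if it takes over 67 s, if anything falls off the work surface, if the arm or the gripper's body presses on something with over 40 N, if the wrist force passes 120 N, or if a joint passes its speed limit or range.

## Working session

There is one attempt and no reset: what is moved stays moved. The work goes in short steps, Python scripts to look and compute and a tool call to move; the robot and the scene stay as the last step left them, time stands still between calls to the robot, and variables do not carry over. Pictures are saved under pics/ and viewed, at most 10 in all, crops included, and the job is handed in when it is done.

Besides the shell and the picture viewer there is one more tool, called after ">>>" as name(argument=value, ...), one argument or row to a line, values as JSON. play_rows: Moves the arm, as the interface text tells. Its arguments: {"type":"object","properties":{"commands":{"type":"array","items":{"type":"array","items":{"type":"number"}}},"force":{"type":"number"}},"required":["commands"]}

```bash
mkdir -p pics
cat > h.py <<'E'
import numpy as np, cv2
from station import ctrl
def snap(n,f,crop=None,s=1):
    im=ctrl.camera(n); cv2.imwrite('pics/full_'+f,im)
    if crop: x0,y0,x1,y1=crop; im=cv2.resize(im[y0:y1,x0:x1],None,fx=s,fy=s,interpolation=cv2.INTER_CUBIC)
    cv2.imwrite('pics/'+f,im)
def mod(n):
    m=ctrl.camera_model(n); K=np.array([[m['fx'],0,m['cx']],[0,m['fy'],m['cy']],[0,0,1.]])
    return K,np.array(m['rvec'],float).ravel(),np.array(m['tvec'],float).ravel()
def ray(n,u,v,z):
    K,r,t=mod(n);R=cv2.Rodrigues(r)[0];c=-R.T@t;d=R.T@np.linalg.inv(K)@[u,v,1.]
    return (c+d*(z-c[2])/d[2]).round(4)
def proj(n,P):
    K,r,t=mod(n);return cv2.projectPoints(np.array(P,float).reshape(-1,3),r,t,K,None)[0].reshape(-1,2).round(1)
E
python3 - <<'E'
from h import *
a=ctrl.camera('top');b=ctrl.camera('side')
cv2.imwrite('pics/top0.png',a);cv2.imwrite('pics/side0.png',b)
for n in('top','side'):
    K,r,t=mod(n);R=cv2.Rodrigues(r)[0];print(n,K[0,0],(-R.T@t).round(3),R.round(2).tolist())
print(ctrl.get_obs())
E
```

```text
top 543.5968830323995 [0.314 0.13  1.703] [[0.01, -1.0, 0.01], [-0.99, -0.01, -0.15], [0.15, -0.01, -0.99]]
side 516.5183058732863 [0.412 1.408 1.01 ] [[-0.99, -0.11, 0.01], [-0.08, 0.55, -0.83], [0.09, -0.83, -0.56]]
{'time_s': 0.1, 'qpos': array([ 1.26040960e+00,  3.00423136e-01,  1.52151163e+00, -2.10757862e-05,
        1.32069724e+00, -6.66039042e-02]), 'joint_vel': array([ 0.00068635, -0.00143504, -0.00098742,  0.00187002, -0.00251938,
       -0.0001497 ]), 'tau': array([ 2.51776808e-03, -5.32643509e+01, -3.53282475e+01,  7.10763247e-02,
        2.34010810e-02, -4.34881758e-05]), 'ee_pos': array([0.13269546, 0.53351277, 0.20494202]), 'eef_rot': array([-3.14055425e+00, -4.88042819e-05,  2.89781504e+00]), 'force': array([-0.51398771,  0.00855668, -0.62938297]), 'moment': array([ 0.04393221, -0.01176446, -0.00015349]), 'grip_force': 0.0, 'grip_width': 0.09417349934982074}
```

View pics/top0.png

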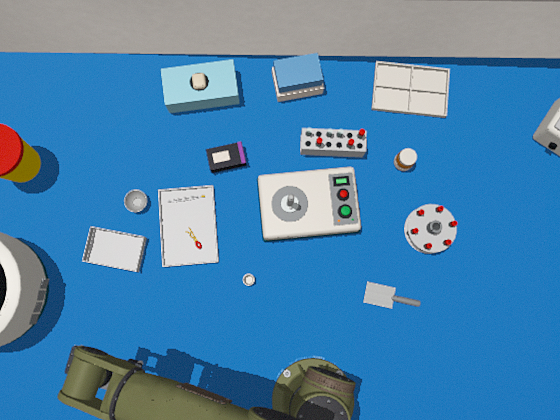

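View pics/side0.png

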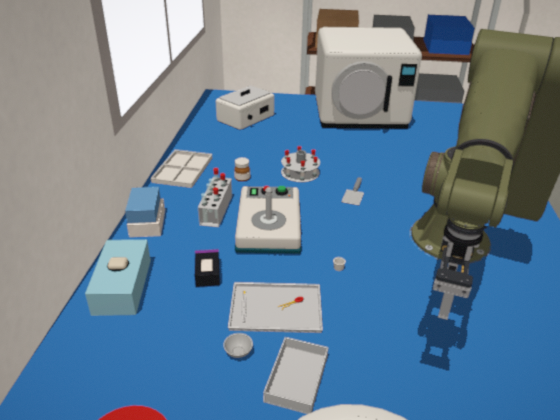

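The top view shows the mixer at (310,203) with its spindle near (290,203), the carousel at (432,228), the clip at (195,238) and the green button at (345,211). I need an enlarged montage.

Run:
```python
from h import *
a=cv2.imread('pics/top0.png')
def c(x0,y0,x1,y1,s):return cv2.resize(a[y0:y1,x0:x1],None,fx=s,fy=s,interpolation=cv2.INTER_CUBIC)
m=np.zeros((600,800,3),np.uint8)
m[0:300,0:440]=c(255,165,365,240,4)
m[0:300,450:800]=c(397,198,467,258,5)
m[300:600,0:300]=c(180,220,210,250,10)
m[300:600,320:620]=c(420,212,450,242,10)
cv2.imwrite('pics/m1.png',m)
```

```text
(no output)
```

View pics/m1.png

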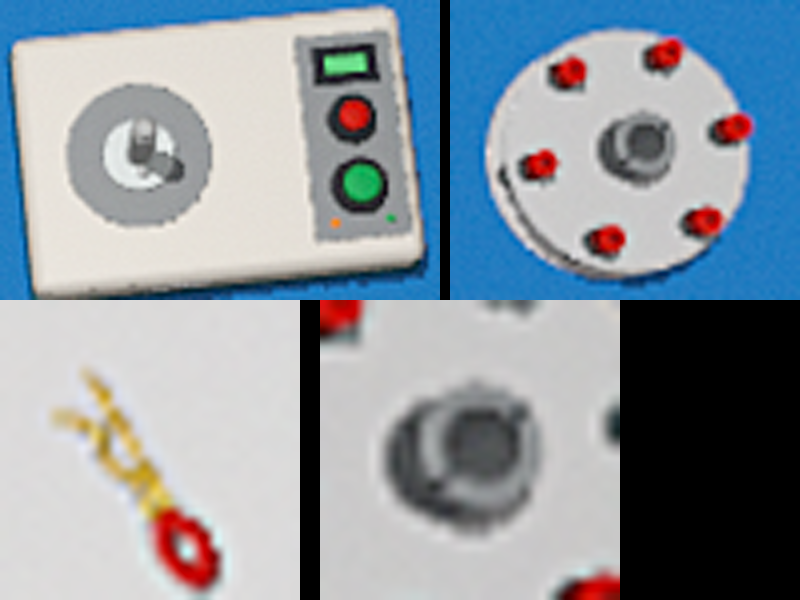

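Run:
```python
from h import *
f=lambda x,y,x0,y0,s,X0=0,Y0=0:(x0+(x-X0+.5)/s-.5,y0+(y-Y0+.5)/s-.5)
c=[ray('top',*f(x,y,255,165,4),.07) for x,y in[(12,42),(393,8),(425,262),(36,295)]]
print('mixer',c)
m=sum(c)/4;print(m,[np.linalg.norm(c[i]-c[(i+1)%4]).round(3) for i in range(4)])
d=(c[0]-c[1]+c[3]-c[2]);yaw=np.arctan2(-d[0],d[1]);print('yaw',np.degrees(yaw))
R=lambda a:np.array([[np.cos(a),-np.sin(a)],[np.sin(a),np.cos(a)]])
sp=m[:2]+R(yaw)@[0,.06];print('spindle from outline',sp)
print('spindle top px meas',ray('top',*f(147,122,255,165,4),.188),'collar',ray('top',*f(140,155,255,165,4),.076))
print('green',ray('top',*f(361,184,255,165,4),.092),'red',ray('top',*f(354,116,255,165,4),.09))
caps=np.array([ray('top',*f(x,y,397,198,5,450),.082) for x,y in[(570,70),(663,53),(735,127),(705,222),(606,240),(541,163)]])[:,:2]
cc=caps.mean(0);v=caps-cc;print('car',cc,np.linalg.norm(v,axis=1).round(3),np.degrees(np.arctan2(v[:,1],v[:,0])).round(1))
h=ray('top',*f(482,445,420,212,10,320,300),.091);print('hub',h)
p=[ray('top',*f(x,y,420,212,10,320,300),.091) for x,y in[(520,412),(432,482)]];q=p[0]-p[1];print('marks',p,np.degrees(np.arctan2(q[1],q[0])))
k={n:ray('top',*f(x,y,180,220,10,0,300),z) for n,x,y,z in[('tip',86,370,.005),('loop',187,550,.010),('base',163,512,.005),('flare',55,415,.005)]}
for n in k:print(n,k[n])
q=k['tip']-k['base'];print('leg yaw',np.degrees(np.arctan2(q[1],q[0])),np.linalg.norm(q))
a=np.array([26+38,-3.]);q=(k['tip']-k['loop'])[:2];print('yaw from tip-loop',np.degrees(np.arctan2(q[1],q[0])-np.arctan2(a[1],a[0])),np.linalg.norm(q))
```

```text
mixer [array([0.6748, 0.1751, 0.07  ]), array([ 0.7042, -0.1177,  0.07  ]), array([ 0.5076, -0.1394,  0.07  ]), array([0.48  , 0.1546, 0.07  ])]
[0.59165 0.01815 0.07   ] [np.float64(0.294), np.float64(0.198), np.float64(0.295), np.float64(0.196)]
yaw 5.548134653747529
spindle from outline [0.58584908 0.07786892]
spindle top px meas [0.5917 0.0756 0.188 ] collar [0.5867 0.0768 0.076 ]
green [ 0.5635 -0.0886  0.092 ] red [ 0.6156 -0.0842  0.09  ]
car [ 0.51833333 -0.35766667] [0.06  0.059 0.061 0.06  0.061 0.059] [  40.3  -17.6  -78.9 -139.3  160.4  100.8]
hub [ 0.5193 -0.3605  0.091 ]
marks [array([ 0.5293, -0.3722,  0.091 ]), array([ 0.508 , -0.3451,  0.091 ])] -51.83343729090923
tip [0.522  0.3933 0.005 ]
loop [0.4651 0.3593 0.01  ]
base [0.4774 0.3678 0.005 ]
flare [0.5077 0.4026 0.005 ]
leg yaw 29.758714174392647 0.05137518856413085
yaw from tip-loop 33.543761958537246 0.06628431186940088
```

The carousel is at (0.518, -0.358) with its slot at about -49°. The mixer yaw is 5.5° and the spindle is at (0.587, 0.077). The clip loop is at (0.465, 0.359), clip yaw about 30°. First I turn the tool to the carousel's yaw.

>>> play_rows(
  commands=[
    [0,0,0,0,0,6.95,-0.28],
    [0,0,0,0,0,6.95,-0.28],
    [0,0,0,0,0,6.95,-0.28],
    [0,0,0,0,0,6.95,-0.28],
    [0,0,0,0,0,6.95,-0.28],
    [0,0,0,0,0,6.95,-0.28],
    [0,0,0,0,0,6.95,-0.28],
    [0,0,0,0,0,6.95,-0.28],
    [0,0,0,0,0,6.95,-0.28],
    [0,0,0,0,0,6.95,-0.28],
    [0,0,0,0,0,6.95,-0.28],
    [0,0,0,0,0,6.95,-0.28],
    [0,0,0,0,0,6.95,-0.28],
    [0,0,0,0,0,6.95,-0.28],
    [0,0,0,0,0,6.95,-0.28],
    [0,0,0,0,0,6.95,-0.28],
    [0,0,0,0,0,6.95,-0.28],
    [0,0,0,0,0,6.95,-0.28],
  ],
  force=40,
)

```text
time_s: 1.6
ee_pos: [0.1327, 0.5336, 0.2051]
eef_rot: [3.141, 0.001, 0.708]
force: [-0.1, 0.4, 0.3]
grip_width: 0.0599
grip_force: 0.0
```

>>> play_rows(
  commands=[
    [-0.0032,0.0382,0,0,0,0,-0.28],
    [-0.0032,0.0382,0,0,0,0,-0.28],
    [-0.0032,0.0382,0,0,0,0,-0.28],
    [-0.0032,0.0382,0,0,0,0,-0.28],
    [-0.0032,0.0382,0,0,0,0,-0.28],
    [-0.0032,0.0382,0,0,0,0,-0.28],
    [-0.0032,0.0382,0,0,0,0,-0.28],
    [-0.0032,0.0382,0,0,0,0,-0.28],
    [-0.0032,0.0382,0,0,0,0,-0.28],
    [-0.0032,0.0382,0,0,0,0,-0.28],
    [-0.0032,0.0382,0,0,0,0,-0.28],
    [-0.0032,0.0382,0,0,0,0,-0.28],
    [-0.0032,0.0382,0,0,0,0,-0.28],
    [-0.0032,0.0382,0,0,0,0,-0.28],
  ],
)

```text
time_s: 2.77
ee_pos: [0.4499, 0.0984, 0.2054]
eef_rot: [-3.142, 0.0, 0.714]
force: [-0.6, 1.7, -0.1]
grip_width: 0.0597
grip_force: 0.0
```

>>> play_rows(
  commands=[
    [-0.0178,0.0279,0,0,0,0,-0.28],
    [-0.0178,0.0279,0,0,0,0,-0.28],
    [-0.0178,0.0279,0,0,0,0,-0.28],
    [-0.0178,0.0279,0,0,0,0,-0.28],
    [-0.0178,0.0279,0,0,0,0,-0.28],
    [-0.0178,0.0279,0,0,0,0,-0.28],
    [-0.0178,0.0279,0,0,0,0,-0.28],
    [-0.0178,0.0279,0,0,0,0,-0.28],
    [-0.0178,0.0279,0,0,0,0,-0.28],
    [-0.0178,0.0279,0,0,0,0,-0.28],
    [-0.0178,0.0279,0,0,0,0,-0.28],
    [-0.0178,0.0279,0,0,0,0,-0.28],
    [-0.0178,0.0279,0,0,0,0,-0.28],
    [-0.0178,0.0279,0,0,0,0,-0.28],
    [0,0,0,0,0,0,-0.28],
  ],
)

```text
time_s: 4.02
ee_pos: [0.5163, -0.3625, 0.204]
eef_rot: [-3.141, 0.001, 0.711]
force: [-1.5, -0.4, 0.9]
grip_width: 0.0602
grip_force: 0.0
```

>>> play_rows(
  commands=[
    [0.004,-0.001,0,0,0,0,-0.28],
    [0,0,0.025,0,0,0,-0.28],
    [0,0,0.025,0,0,0,-0.28],
    [0,0,0.025,0,0,0,-0.28],
    [0,0,0.025,0,0,0,-0.28],
    [0,0,0.025,0,0,0,-0.28],
    [0,0,0.023,0,0,0,-0.28],
    [0,0,0,0,0,0,-0.28],
    [0,0,0,0,0,0,0.5],
    [0,0,0,0,0,0,0.5],
    [0,0,0,0,0,0,0.5],
    [0,0,0,0,0,0,0.5],
    [0,0,0,0,0,0,0.5],
    [0,0,0,0,0,0,0.5],
  ],
  force=45,
)

```text
time_s: 5.18
ee_pos: [0.5202, -0.3552, 0.0594]
eef_rot: [3.138, -0.001, 0.714]
force: [1.8, -1.2, 7.5]
grip_width: 0.0357
grip_force: 45.0
```

>>> play_rows(
  commands=[
    [0,0,-0.02,0,0,0,0.5],
    [0,0,-0.03,0,0,0,0.5],
    [0,0,-0.03,0,0,0,0.5],
    [0,0,-0.03,0,0,0,0.5],
    [0,0,-0.03,0,0,0,0.5],
    [0,0,-0.03,0,0,0,0.5],
    [0,0,-0.03,0,0,0,0.5],
    [0,0,-0.02,0,0,0,0.5],
    [0,0,0,0,0,0,0.5],
  ],
)

```text
time_s: 5.93
ee_pos: [0.5199, -0.3551, 0.2823]
eef_rot: [3.135, -0.001, 0.714]
force: [-0.2, -0.9, -3.6]
grip_width: 0.036
grip_force: 45.0
```

Run:
```python
from h import *
a=ctrl.camera('top');b=ctrl.camera('side');o=ctrl.get_obs();print(o['ee_pos'],o['eef_rot'],o['force'],o['moment'])
p=o['ee_pos'];pt=proj('top',p)[0].astype(int);ps=proj('side',p)[0].astype(int);print(pt,ps,proj('top',p+[0,0,.036]),proj('side',p+[0,0,.036]),proj('side',p-[0,0,.055]))
c=lambda im,q,w,h,s:cv2.resize(im[max(q[1]-h,0):q[1]+h,q[0]-w:q[0]+w],None,fx=s,fy=s,interpolation=cv2.INTER_CUBIC)
m=np.zeros((600,800,3),np.uint8)
A=c(a,pt,50,60,4);B=c(b,ps,50,60,4);m[:A.shape[0],:400]=A;m[:B.shape[0],400:800]=B
cv2.imwrite('pics/m2.png',m[:480])
```

```text
[ 0.51908859 -0.35444211  0.2766512 ] [-3.14098402e+00  6.88078507e-05  7.14403009e-01] [-0.16856354  0.81016116 -5.08654508] [-0.01612147  0.09480585  0.02096932]
[454 217] [302 107] [[459.  215.5]] [[302.7  97.9]] [[301.7 121.4]]
```

View pics/m2.png

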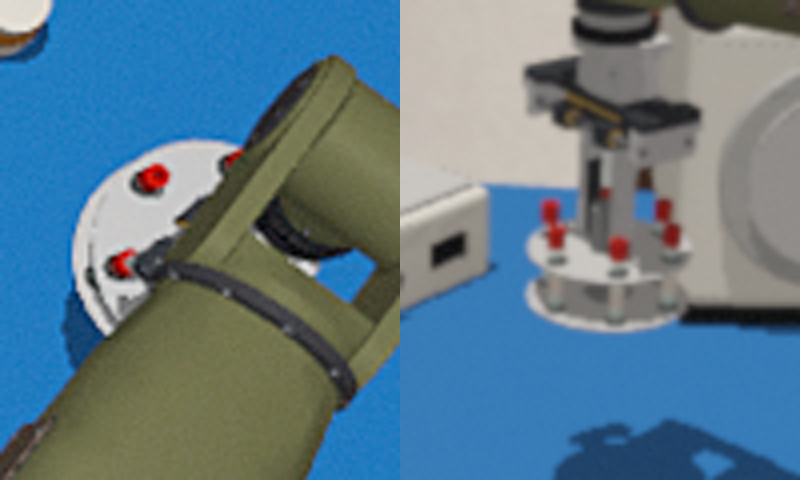

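The carousel hangs level in the gripper. The side crop shows caps at (550,210), (557,236), (620,247), (671,235) and (663,208), and the top crop shows caps at (155,178) and (122,262). I'll fit the held carousel's pose from these.

```bash
cat > fit.py <<'E'
from h import *
from scipy.optimize import least_squares
def fit(S,T,p,x0,zs=.077,zt=.081):
    # S,T: {cap index: px}; unknown x,y,z(underside),yaw ; caps at 30+60k deg from slot
    def cap(q,k,z):
        a=q[3]+np.radians(30+60*k);return [q[0]+.06*np.cos(a),q[1]+.06*np.sin(a),q[2]+z]
    def r(q):
        e=[]
        for k,u in S.items(): e+=list(proj('side',cap(q,k,zs))[0]-u)
        for k,u in T.items(): e+=list(proj('top',cap(q,k,zt))[0]-u)
        return np.array(e)
    s=least_squares(r,x0,x_scale=[.01,.01,.01,.1],diff_step=1e-3);return s.x,r(s.x)
E
python3 - <<'E'
from fit import *
p=np.array([.5191,-.3544,.2767])
sx=lambda x,y:np.array([252+(x-400+.5)/4-.5,47+(y+.5)/4-.5]);tx=lambda x,y:np.array([404+(x+.5)/4-.5,157+(y+.5)/4-.5])
y=np.radians(-49)
x0=[p[0],p[1],p[2]-.055,y]
# predicted for labelling
for k in range(6):
    a=y+np.radians(30+60*k);P=[p[0]+.06*np.cos(a),p[1]+.06*np.sin(a),p[2]-.055+.08]
    s=proj('side',P)[0];t=proj('top',P)[0];print(k,((s-[252,47])*4+[400,0]).round(),((t-[404,157])*4).round())
import sys
S={};T={}
obsS=[(550,210),(557,236),(620,247),(671,235),(663,208)];obsT=[(155,178),(122,262)]
def near(o,n,off,dx):
    best=None
    for k in range(6):
        a=y+np.radians(30+60*k);P=[p[0]+.06*np.cos(a),p[1]+.06*np.sin(a),p[2]-.055+.08]
        d=np.linalg.norm((proj(n,P)[0]-off)*4+dx-o)
        if best is None or d<best[0]:best=(d,k)
    return best[1]
for o in obsS:S[near(np.array(o),'side',[252,47],[400,0])]=sx(*o)
for o in obsT:T[near(np.array(o),'top',[404,157],[0,0])]=tx(*o)
for a,b in((S,T),(S,{}),):
    q,e=fit(a,b,p,x0);print(q[:3].round(4),np.degrees(q[3]).round(1),e.round(1))
E
```

```text
0 [542. 204.] [240. 151.]
1 [548. 229.] [152. 168.]
2 [610. 242.] [125. 253.]
3 [664. 227.] [188. 323.]
4 [655. 202.] [278. 306.]
5 [595. 190.] [304. 220.]
[ 0.5129 -0.3533  0.2208] -49.5 [-0.  -0.  -0.3 -0.1 -0.5  0.2  0.3 -0.3  0.1  0.1 -0.7 -0.   0.7  0.3]
[ 0.5129 -0.358   0.2189] -49.2 [ 0.1 -0.  -0.1 -0.1 -0.3  0.2  0.3 -0.3  0.1  0.1]
```

>>> play_rows(
  commands=[
    [0,0,0,0,0,-3.9,0.5],
    [0,0,0,0,0,-6,0.5],
    [0,0,0,0,0,-6,0.5],
    [0,0,0,0,0,-6,0.5],
    [0,0,0,0,0,-6,0.5],
    [0,0,0,0,0,-6,0.5],
    [0,0,0,0,0,-6,0.5],
    [0,0,0,0,0,-6,0.5],
    [0,0,0,0,0,-6,0.5],
    [0,0,0,0,0,-3,0.5],
    [0,0,0,0,0,0,0.5],
  ],
)

```text
time_s: 6.95
ee_pos: [0.5188, -0.3543, 0.2748]
eef_rot: [-3.139, -0.003, 1.675]
force: [0.1, -0.3, -4.6]
grip_width: 0.036
grip_force: 45.0
```

>>> play_rows(
  commands=[
    [0.0153,0.004,0,0,0,0,0.5],
    [0.0305,0.0079,0,0,0,0,0.5],
    [0.0305,0.0079,0,0,0,0,0.5],
    [0.0305,0.0079,0,0,0,0,0.5],
    [0.0305,0.0079,0,0,0,0,0.5],
    [0.0305,0.0079,0,0,0,0,0.5],
    [0.0305,0.0079,0,0,0,0,0.5],
    [0.0305,0.0079,0,0,0,0,0.5],
    [0.0305,0.0079,0,0,0,0,0.5],
    [0.0305,0.0079,0,0,0,0,0.5],
    [0.0305,0.0079,0,0,0,0,0.5],
    [0.0305,0.0079,0,0,0,0,0.5],
    [0.0305,0.0079,0,0,0,0,0.5],
    [0.0305,0.0079,0,0,0,0,0.5],
    [0.0153,0.004,0,0,0,0,0.5],
    [0,0,0,0,0,0,0.5],
    [0,0,0,0,0,0,0.5],
  ],
)

```text
time_s: 8.37
ee_pos: [0.5854, 0.0825, 0.2762]
eef_rot: [-3.14, 0.0, 1.673]
force: [-0.8, -0.4, -4.5]
grip_width: 0.0363
grip_force: 45.0
```

Run:
```python
from h import *
b=ctrl.camera('side');b0=cv2.imread('pics/side0.png');a=ctrl.camera('top');cv2.imwrite('pics/t3.png',a);cv2.imwrite('pics/s3.png',b)
o=ctrl.get_obs();print(o['ee_pos'],o['eef_rot'],o['force'])
p=o['ee_pos'];ps=proj('side',p)[0].astype(int);print(ps,proj('top',p))
m=np.zeros((600,800,3),np.uint8)
m[:,:400]=cv2.resize(b0[170:250,242:295],(400,600),interpolation=cv2.INTER_CUBIC)
x0,y0=ps[0]-40,ps[1]-45;print(x0,y0)
m[:540,400:]=cv2.resize(b[y0:y0+108,x0:x0+80],None,fx=5,fy=5,interpolation=cv2.INTER_CUBIC)
cv2.imwrite('pics/m3.png',m)
```

```text
[0.58565002 0.08097722 0.27681534] [-3.14052530e+00  1.55654303e-04  1.67117140e+00] [-0.99973606  0.85332527 -3.66257981]
[268 163] [[290.6 191.4]]
228 118
```

View pics/m3.png

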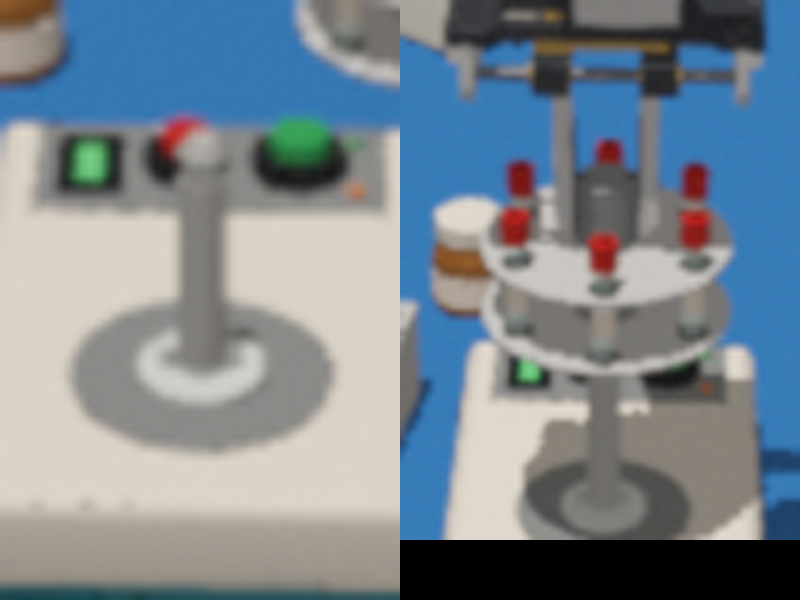

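Run:
```python
from fit import *
print('collar side',ray('side',268.2,218.2,.076), 'green side',ray('side',242+299/7.547-.5,170+138/7.5-.5,.092))
for X in[(.5858,.0779),(.5867,.0768)]:print(X,[proj('side',[*X,z])[0] for z in(.076,.13,.188)])
p=np.array([.5857,.0810,.2768]);y=np.radians(5.4)
sx=lambda x,yy:np.array([228+(x-400+.5)/5-.5,118+(yy+.5)/5-.5])
S={}
for o in[(521,180),(516,227),(604,253),(696,230),(695,182)]:
    u=sx(*o);d=[np.linalg.norm(proj('side',[p[0]+.06*np.cos(y+np.radians(30+60*k)),p[1]-.005+.06*np.sin(y+np.radians(30+60*k)),p[2]-.055+.077])[0]-u) for k in range(6)]
    S[int(np.argmin(d))]=u
q,e=fit(S,{},p,[p[0],p[1],p[2]-.055,y]);print(q.round(4),np.degrees(q[3]),e.round(1))
```

```text
collar side [0.5867 0.074  0.076 ] green side [ 0.5638 -0.0884  0.092 ]
(0.5858, 0.0779) [array([268.3, 218.9]), array([268.4, 204.6]), array([268.4, 188.7])]
(0.5867, 0.0768) [array([268.1, 218.7]), array([268.1, 204.4]), array([268.1, 188.5])]
[0.5831 0.0835 0.2184 0.0942] 5.4 [ 0.2 -0.4 -0.1 -0.1  0.   0.2  0.1  0.1  0.4 -0.1]
```

Run:
```python
from h import *
a=cv2.imread('pics/t3.png');cv2.imwrite('pics/m4.png',cv2.resize(a[150:230,250:340],None,fx=7,fy=7,interpolation=cv2.INTER_CUBIC))
p=np.array([.5857,.0810,.2768]);y=np.radians(5.4)
for k in range(6):
    A=y+np.radians(30+60*k);print(k,((proj('top',[p[0]+.06*np.cos(A),p[1]+.06*np.sin(A),.220+.082])[0]-[250,150])*7+3).round())
```

```text
0 [198. 151.]
1 [130. 294.]
2 [221. 423.]
3 [382. 410.]
4 [448. 266.]
5 [356. 138.]
```

View pics/m4.png

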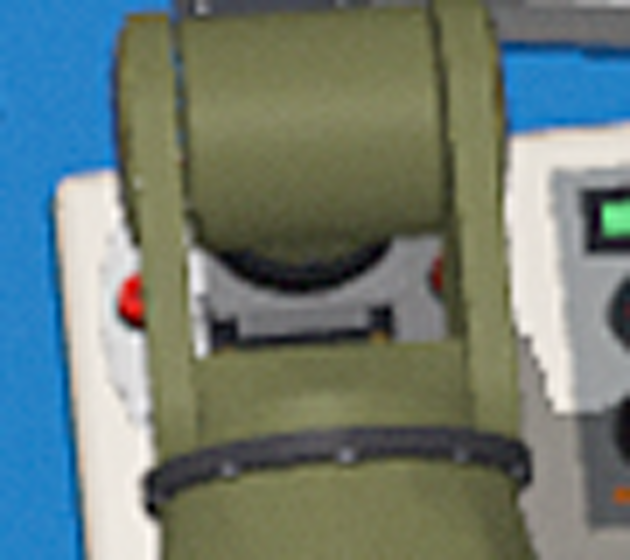

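The top crop shows the left cap edge at 117 and the right at 430. The carousel sits about 2–3 mm off the spindle axis in both views, so I correct it and descend gently onto the nose.

>>> play_rows(
  commands=[
    [-0.0028,0.0024,0,0,0,0,0.5],
    [0,0,0.012,0,0,0,0.5],
    [0,0,0.012,0,0,0,0.5],
    [0,0,0.005,0,0,0,0.5],
    [0,0,0.004,0,0,0,0.5],
    [0,0,0.004,0,0,0,0.5],
    [0,0,0,0,0,0,0.5],
  ],
)

```text
time_s: 9.05
ee_pos: [0.5887, 0.0789, 0.2401]
eef_rot: [-3.141, -0.001, 1.672]
force: [-0.8, 1.4, -5.2]
grip_width: 0.0361
grip_force: 45.0
```

>>> play_rows(
  commands=[
    [0,0,0.004,0,0,0,0.5],
    [0,0,0.004,0,0,0,0.5],
    [0,0,0.004,0,0,0,0.5],
    [0,0,0.004,0,0,0,0.5],
    [0,0,0,0,0,0,0.5],
  ],
)

```text
time_s: 9.47
ee_pos: [0.5884, 0.0791, 0.2234]
eef_rot: [-3.14, -0.0, 1.673]
force: [-1.6, 2.7, -5.4]
grip_width: 0.036
grip_force: 45.0
```

>>> play_rows(
  commands=[
    [0,0,0.01,0,0,0,0.5],
    [0,0,0.01,0,0,0,0.5],
    [0,0,0.015,0,0,0,0.5],
    [0,0,0.015,0,0,0,0.5],
    [0,0,0.015,0,0,0,0.5],
    [0,0,0.01,0,0,0,0.5],
    [0,0,0,0,0,0,0.5],
  ],
)

```text
time_s: 10.05
ee_pos: [0.5878, 0.0793, 0.1469]
eef_rot: [-3.138, -0.001, 1.673]
force: [-1.5, 5.2, -7.3]
grip_width: 0.0362
grip_force: 45.0
```

>>> play_rows(
  commands=[
    [0,0,0.004,0,0,0,0.5],
    [0,0,0.004,0,0,0,0.5],
    [0,0,0.004,0,0,0,0.5],
    [0,0,0.002,0,0,0,0.5],
    [0,0,0,0,0,0,0.5],
  ],
)

```text
time_s: 10.47
ee_pos: [0.5881, 0.0795, 0.1354]
eef_rot: [-3.14, -0.001, 1.673]
force: [-8.1, 5.5, 1.9]
grip_width: 0.0358
grip_force: 45.0
```

>>> play_rows(
  commands=[
    [0.0008,-0.001,0,0,0,0,0.5],
    [0,0,0.0015,0,0,0,0.5],
    [0,0,0.0015,0,0,0,0.5],
    [0,0,0,0,0,0,0.5],
  ],
)

```text
time_s: 10.8
ee_pos: [0.5879, 0.0795, 0.1353]
eef_rot: [3.14, 0.0, 1.673]
force: [-13.1, 0.4, 24.2]
grip_width: 0.0359
grip_force: 45.1
```

>>> play_rows(
  commands=[
    [0,0,-0.003,0,0,0,0.5],
    [0,0,0,0,0,0,-0.25],
    [0,0,0,0,0,0,-0.25],
    [0,0,0,0,0,0,-0.25],
    [0,0,-0.015,0,0,0,-0.25],
    [0,0,-0.03,0,0,0,-0.25],
    [0,0,-0.03,0,0,0,-0.25],
    [0,0,-0.03,0,0,0,-0.25],
    [0,0,-0.015,0,0,0,-0.25],
    [0,0,0,0,0,0,-0.25],
  ],
)

```text
time_s: 11.63
ee_pos: [0.5888, 0.0796, 0.2591]
eef_rot: [3.136, 0.0, 1.672]
force: [0.4, -0.2, 0.1]
grip_width: 0.0589
grip_force: 0.0
```

Run:
```python
from h import *
for n,f,box in(('top','t3',(180,220,212,255)),('side','s3',(270,285,320,320))):
    a=cv2.imread(f'pics/{f}.png').astype(int);x0,y0,x1,y1=box;c=a[y0:y1,x0:x1];B,G,R=c[...,0],c[...,1],c[...,2]
    w=np.clip(np.minimum(R-G,R-B)-40,0,None)
    w[(G-B)>30]=0
    yy,xx=np.nonzero(w>20);W=w[yy,xx];u,v=(xx*W).sum()/W.sum()+x0,(yy*W).sum()/W.sum()+y0
    print(n,u,v,ray(n,u,v,.008),len(W))
    yel=np.clip(np.minimum(R,G)-B-20,0,None)*((R-G)<80);yy,xx=np.nonzero(yel>10);W=yel[yy,xx].astype(float)
    P=np.array([ray(n,x+x0,y+y0,.005)[:2] for x,y in zip(xx,yy)]);m=(P*W[:,None]).sum(0)/W.sum();print(' yellow mean',m,len(W))
    l=ray(n,u,v,.008)[:2];d=m-l;print(' dir',np.degrees(np.arctan2(d[1],d[0])),np.linalg.norm(d))
```

```text
top 198.00764223039909 244.3422020945372 [0.4659 0.3603 0.008 ] 34
 yellow mean [0.49479775 0.3801338 ] 43
 dir 34.463528333968746 0.035049394135813046
side 298.6085568326948 298.98850574712645 [0.4642 0.355  0.008 ] 36
 yellow mean [0.49214471 0.37384997] 53
 dir 34.00144886654894 0.03370798537622113
```

>>> play_rows(
  commands=[
    [0,0,0,0,0,6.4,-0.1],
    [0,0,0,0,0,6.4,-0.1],
    [0,0,0,0,0,6.4,-0.1],
    [0,0,0,0,0,6.4,-0.1],
    [0,0,0,0,0,6.4,-0.1],
    [0,0,0,0,0,6.4,-0.1],
    [0,0,0,0,0,6.4,-0.1],
    [0,0,0,0,0,6.4,-0.1],
    [0,0,0,0,0,6.4,-0.1],
    [0,0,0,0,0,6.4,-0.1],
    [0,0,0,0,0,0,-0.1],
  ],
)

```text
time_s: 12.55
ee_pos: [0.5874, 0.0795, 0.2538]
eef_rot: [-3.141, 0.002, 0.55]
force: [-0.0, -0.6, -1.0]
grip_width: 0.0517
grip_force: 0.0
```

>>> play_rows(
  commands=[
    [0.0045,-0.0335,0,0,0,0,-0.1],
    [0.0045,-0.0335,0,0,0,0,-0.1],
    [0.0045,-0.0335,0,0,0,0,-0.1],
    [0.0045,-0.0335,0,0,0,0,-0.1],
    [0.0045,-0.0335,0,0,0,0,-0.1],
    [0.0045,-0.0335,0,0,0,0,-0.1],
    [0.0045,-0.0335,0,0,0,0,-0.1],
    [0.0045,-0.0335,0,0,0,0,-0.1],
    [0.0045,-0.0335,0,0,0,0,-0.1],
    [0,0,0.03,0,0,0,0.05],
    [0,0,0.04,0,0,0,0.05],
    [0,0,0.04,0,0,0,0.05],
    [0,0,0.04,0,0,0,0.05],
    [0,0,0.04,0,0,0,0.05],
    [0,0,0.02,0,0,0,0.05],
    [0,0,0,0,0,0,0.05],
    [0,0,0,0,0,0,0.05],
  ],
)

```text
time_s: 13.97
ee_pos: [0.4627, 0.3569, 0.0447]
eef_rot: [3.141, 0.002, 0.558]
force: [-0.2, -0.5, 1.2]
grip_width: 0.0444
grip_force: 0.0
```

Run:
```python
from h import *
b=ctrl.camera('side');a=ctrl.camera('top');o=ctrl.get_obs();p=o['ee_pos'];print(p,o['eef_rot'],proj('side',p),proj('top',p))
m=np.zeros((560,800,3),np.uint8)
m[:320,:400]=cv2.resize(b[275:315,275:325],None,fx=8,fy=8,interpolation=cv2.INTER_CUBIC)
m[:320,400:]=cv2.resize(a[220:260,175:225],None,fx=8,fy=8,interpolation=cv2.INTER_CUBIC)
m[320:560,:400]=cv2.resize(b[130:190,218:318],None,fx=4,fy=4,interpolation=cv2.INTER_CUBIC)
m[320:560,400:700]=cv2.resize(a[180:220,270:320],(300,240),interpolation=cv2.INTER_CUBIC)
cv2.imwrite('pics/t5.png',a);cv2.imwrite('pics/s5.png',b)
cv2.imwrite('pics/m5.png',m)
```

```text
[0.46378345 0.35765859 0.04713336] [-3.14150507e+00 -2.46131827e-03  5.57064358e-01] [[299.2 289.2]] [[197.1 243.9]]
```

View pics/m5.png

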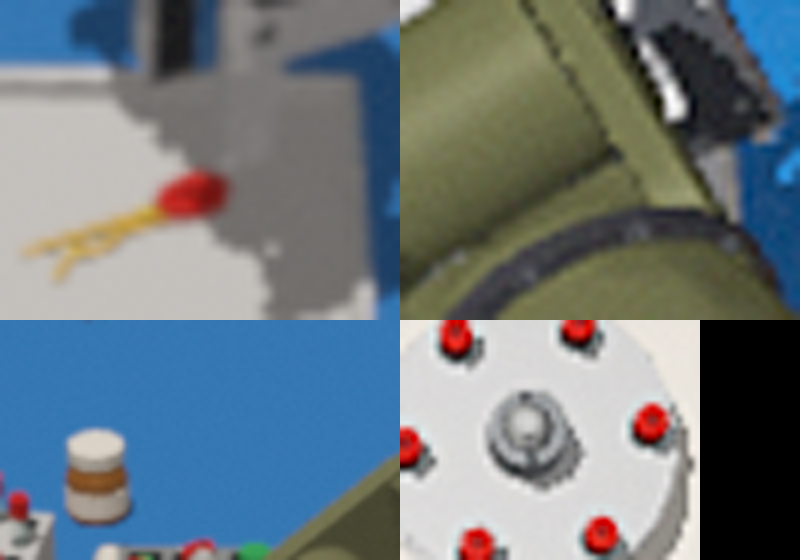

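Side crop: the red loop is at (195,193), which is pixel (298.9, 298.7), and the fingers straddle it. The top crop shows the carousel on the spindle. Now the grasp.

>>> play_rows(
  commands=[
    [0.001,0.001,0.015,0,0,0,0.05],
    [0,0,0.015,0,0,0,0.05],
    [0,0,0.006,0,0,0,0.05],
    [0,0,0.005,0,0,0,0.05],
    [0,0,0,0,0,0,0.05],
  ],
)

```text
time_s: 14.48
ee_pos: [0.4645, 0.357, 0.0048]
eef_rot: [3.142, -0.0, 0.556]
force: [0.0, -0.5, 0.0]
grip_width: 0.0447
grip_force: 0.0
```

>>> play_rows(
  commands=[
    [0,0,0,0,0,0,0.9],
    [0,0,0,0,0,0,0.9],
    [0,0,0,0,0,0,0.9],
    [0,0,0,0,0,0,0.9],
    [0,0,0,0,0,0,0.9],
    [0,0,0,0,0,0,0.9],
  ],
  force=50,
)

```text
time_s: 14.98
ee_pos: [0.4646, 0.3569, 0.0049]
eef_rot: [-3.142, -0.001, 0.556]
force: [-1.2, -0.7, 4.0]
grip_width: 0.0173
grip_force: 50.0
```

```bash
cat > yel.py <<'E'
from h import *
def yel(n,a,box,z):
    a=a.astype(int);x0,y0,x1,y1=box;c=a[y0:y1,x0:x1];B,G,R=c[...,0],c[...,1],c[...,2]
    w=np.clip(np.minimum(R,G)-B-20,0,None)*((R-G)<80);w[w<=10]=0
    yy,xx=np.nonzero(w);W=w[yy,xx].astype(float);u,v=(xx*W).sum()/W.sum()+x0,(yy*W).sum()/W.sum()+y0
    return u,v,len(W),ray(n,u,v,z)
E
python3 - <<'E'
from yel import *
box=(270,285,320,320)
for f in('s3','s5'):print(f,yel('side',cv2.imread(f'pics/{f}.png'),box,.005))
b=ctrl.camera('side');cv2.imwrite('pics/s6.png',b);print(yel('side',b,box,.005))
print('pred clip mean?',ctrl.get_obs()['ee_pos'])
t=cv2.imread('pics/t5.png');print('spindle tip top',ray('top',270+125.5/6-.5,180+100.5/6-.5,.188))
# red caps on seated carousel, centroid in top view
c=t[150:260,230:360].astype(int);w=((c[...,2]-c[...,1]>70)&(c[...,2]-c[...,0]>70)).astype(np.uint8)
n,l,s,ce=cv2.connectedComponentsWithStats(w)
for i in range(1,n):
    if s[i,4]>4:print(ce[i]+[230,150],s[i,4],ray('top',*(ce[i]+[230,150]),.158))
E
```

```text
s3 (np.float64(287.8795442213782), np.float64(303.6603364080304), 53, array([0.4922, 0.3739, 0.005 ]))
s5 (np.float64(287.82979910714283), np.float64(303.6796875), 53, array([0.4923, 0.374 , 0.005 ]))
(np.float64(287.6233766233766), np.float64(303.5952380952381), 50, array([0.4929, 0.3737, 0.005 ]))
pred clip mean? [0.46458438 0.35692397 0.00485634]
spindle tip top [0.5884 0.0783 0.188 ]
[299.33333333 180.14814815] 27 [0.6415 0.0516 0.158 ]
[278.91666667 182.08333333] 24 [0.6353 0.1107 0.158 ]
[343.04347826 193.2173913 ] 46 [ 0.6041 -0.0749  0.158 ]
[311.5 196.5] 28 [0.5937 0.0164 0.158 ]
[270.27586207 200.5862069 ] 29 [0.5807 0.1353 0.158 ]
[303.03846154 215.30769231] 26 [0.5386 0.0408 0.158 ]
[282.4137931  217.27586207] 29 [0.5324 0.1    0.158 ]
```

The clip is gripped (17.3 mm opening) and did not shift sideways. Lift, turn to the mixer's yaw and go to the pre-insert pose on the -x side.

>>> play_rows(
  commands=[
    [0,0,-0.015,0,0,0,0.9],
    [0,0,-0.03,0,0,0,0.9],
    [0,0,-0.035,0,0,0,0.9],
    [0,0,-0.035,0,0,0,0.9],
    [0,0,-0.035,0,0,0,0.9],
    [0,0,-0.03,0,0,0,0.9],
    [0,0,-0.016,0,0,0,0.9],
    [0,0,0,0,0,6.6,0.9],
    [0,0,0,0,0,6.6,0.9],
    [0,0,0,0,0,6.6,0.9],
    [0,0,0,0,0,6.6,0.9],
    [0,0,0,0,0,0,0.9],
  ],
)

```text
time_s: 16.03
ee_pos: [0.4643, 0.3568, 0.2003]
eef_rot: [3.141, 0.0, 0.089]
force: [-0.2, 0.6, -0.4]
grip_width: 0.0173
grip_force: 50.0
```

>>> play_rows(
  commands=[
    [0.0007,0.0161,0,0,0,0,0.9],
    [0.0007,0.0321,0,0,0,0,0.9],
    [0.0007,0.0321,0,0,0,0,0.9],
    [0.0007,0.0321,0,0,0,0,0.9],
    [0.0007,0.0321,0,0,0,0,0.9],
    [0.0007,0.0321,0,0,0,0,0.9],
    [0.0007,0.0321,0,0,0,0,0.9],
    [0.0007,0.0321,0,0,0,0,0.9],
    [0.0007,0.0321,0,0,0,0,0.9],
    [0,0.016,0,0,0,0,0.9],
    [0,0,0.014,0,0,0,0.9],
    [0,0,0.013,0,0,0,0.9],
    [0,0,0,0,0,0,0.9],
    [0,0,0,0,0,0,0.9],
  ],
)

```text
time_s: 17.2
ee_pos: [0.4978, 0.0698, 0.1733]
eef_rot: [-3.142, 0.001, 0.097]
force: [-0.4, 0.1, -0.2]
grip_width: 0.0173
grip_force: 50.0
```

Run:
```python
from yel import *
b=ctrl.camera('side');a=ctrl.camera('top');o=ctrl.get_obs();p=o['ee_pos'];print(p,o['eef_rot'],o['force'])
q=proj('side',p+[.05,0,0])[0].astype(int);t=proj('top',p+[.05,0,0])[0].astype(int)
x0,y0=q-[35,30];X0,Y0=t-[35,30];print(x0,y0,X0,Y0)
m=np.zeros((480,800,3),np.uint8)
m[:480,:400]=cv2.resize(b[y0:y0+60,x0+10:x0+60],None,fx=8,fy=8,interpolation=cv2.INTER_CUBIC)
m[:480,400:]=cv2.resize(a[Y0:Y0+60,X0+10:X0+60],None,fx=8,fy=8,interpolation=cv2.INTER_CUBIC)
cv2.imwrite('pics/m6.png',m);cv2.imwrite('pics/s7.png',b);cv2.imwrite('pics/t7.png',a)
f=lambda P:((proj('side',P)-[x0+10,y0])*8+4).round()
S=np.array([.5875,.0757,0]);print('spindle top/hole/hubtop',f([S+[0,0,.188],S+[0,0,.174],S+[0,0,.167]]))
ux=np.array([.9954,.0958,0]);uy=np.array([-.0958,.9954,0]);print('clip tip, leg start',f([p+.064*ux-.003*uy,p+.02*ux-.003*uy]))
```

```text
[0.49830021 0.07006159 0.17422485] [ 3.14157212e+00 -8.88864133e-04  9.67966693e-02] [-0.75146416  0.10031282 -0.3026565 ]
245 162 258 181
spindle top/hole/hubtop [[107. 214.]
 [107. 246.]
 [107. 261.]]
clip tip, leg start [[174. 246.]
 [289. 249.]]
```

View pics/m6.png

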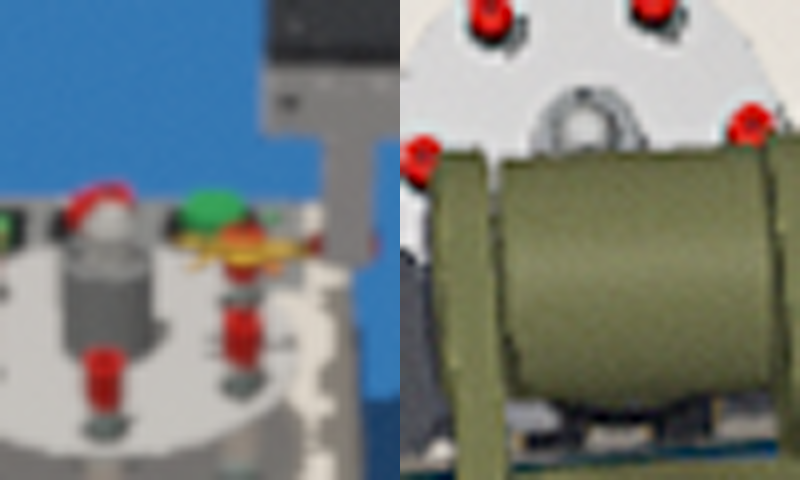

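The spindle stands at about (107,200) in the side crop and the clip's straight leg tip at about (175,237). That looks a little high against the prediction (174,246), so I'll examine the pixels by code.

Run:
```python
from yel import *
b=cv2.imread('pics/s7.png').astype(int)
x0,y0,x1,y1=274,187,296,199
c=b[y0:y1,x0:x1]
print('R-B');print('    ',*range(x0,x1),sep=' ')
for i,r in enumerate(c):print(y0+i,' '.join('%3d/%3d'%(p[1]-p[0],p[2]-p[1]) for p in r))
p=np.array([.4983,.0701,.1742]);ux=np.array([.9954,.0958,0]);uy=np.array([-.0958,.9954,0])
o=p+.038*ux-.003*uy
for n,x,y in(('tip',26,0),('leg0',0,0),('leg-20',-20,0),('flare',20,15),('narrow',8,9),('loopc',-38,3)):print(n,proj('side',o+x/1e3*ux+y/1e3*uy)[0])
```

```text
R-B
     274 275 276 277 278 279 280 281 282 283 284 285 286 287 288 289 290 291 292 293 294 295
187 -11/-11 -13/-11 -13/-16   3/-41  38/-80  67/-102  72/-106  72/-106  73/-105  71/-106  60/-99  16/-67 -22/-28 -22/-21 -18/-25 -19/-24 -20/-19 -22/-17 -23/-15 -17/-10 -10/ -4  -3/  0
188   2/ -1   1/ -2   2/ -6  29/-44  58/-85  72/-102  72/-104  72/-105  72/-104  71/-100  66/-90  41/-58   3/-11   3/ -9  15/-24  14/-23   3/ -6   1/ -2   1/  1   7/  5   9/  6   6/  5
189   2/  0   1/  1   3/ -4  30/-38  53/-75  64/-92  68/-97  68/-96  66/-85  64/-57  52/-25  36/  1  10/ 25  13/ -5  27/-32  26/-31   9/ -8   3/  0   5/  2   9/  7   9/  8   6/  6
190   1/  1   1/  1   2/  0  19/-15  43/-38  54/-57  54/-64  58/-61  52/-15  42/ 46  31/ 68  21/ 72  12/ 87   7/ 55  11/  5   9/ -5   5/ -1   3/  1   5/  3   9/  9  10/ 13   6/  9
191   2/  0   4/  1  15/ 13  36/ 13  59/  6  64/ -2  59/-14  60/-11  54/ 38  45/ 88  42/ 94  42/ 87  38/101  30/ 86  21/ 33  18/ 12  17/ 10  13/  7   8/  9   9/ 23   6/ 39   2/ 21
192   3/  1   4/  3  16/ 11  40/ 19  63/ 19  69/ 20  65/ 18  70/ 21  73/ 40  66/ 64  65/ 76  
[... 583 characters left out ...]
 27   5/  4   7/  2  11/  7  10/  9  10/  7
196   4/  4   5/  3   4/  4   5/  4   8/  6   8/  6   5/  4   4/  5   5/ 15   5/ 50   5/ 86   5/ 94   3/ 70   5/ 33  10/ 30  17/ 29   7/ 11   3/  1   4/  2  10/  6  11/  8  12/  7
197   3/  4   4/  3   4/  4   4/  4   4/  4   5/  3   3/  4   5/  4   4/  8   5/ 20   5/ 40   4/ 45   5/ 33   3/ 13   4/  3   5/  2   4/  1   3/  1   5/  2   9/  7  11/  8  11/  7
198   3/  3   4/  4   3/  4   4/  4   4/  4   5/  3   4/  3   4/  4   4/  3   5/  1   5/ -1   4/  0   4/  0   4/  2   5/  1   6/  3   8/  5   8/  5   7/  5   9/  7  11/  7  11/  7
tip [276.2 192.3]
leg0 [284.7 192.5]
leg-20 [291.2 192.6]
flare [278.1 195. ]
narrow [282. 194.]
loopc [297.1 193.3]
```

>>> play_rows(
  commands=[
    [0.006,0,0,0,0,0,0.9],
    [0.006,0,0,0,0,0,0.9],
    [0.003,0,0,0,0,0,0.9],
    [0.003,0,0,0,0,0,0.9],
    [0,0,0,0,0,0,0.9],
  ],
)

```text
time_s: 17.72
ee_pos: [0.5164, 0.0716, 0.1734]
eef_rot: [-3.142, 0.0, 0.095]
force: [0.1, 0.2, -0.2]
grip_width: 0.0176
grip_force: 50.0
```

>>> play_rows(
  commands=[
    [0.002,0,0,0,0,0,0.9],
    [0.002,0,0,0,0,0,0.9],
    [0,0,0,0,0,0,0.9],
  ],
)

```text
time_s: 17.97
ee_pos: [0.5201, 0.0719, 0.1735]
eef_rot: [-3.142, -0.0, 0.095]
force: [0.5, -0.4, -1.2]
grip_width: 0.0172
grip_force: 50.0
```

>>> play_rows(
  commands=[
    [0.002,0,0,0,0,0,0.9],
    [0.002,0,0,0,0,0,0.9],
    [0.001,0,0,0,0,0,0.9],
    [0,0,0,0,0,0,0.9],
  ],
)

```text
time_s: 18.3
ee_pos: [0.5251, 0.0724, 0.1734]
eef_rot: [-3.142, -0.0, 0.095]
force: [-0.1, -0.5, -1.3]
grip_width: 0.0172
grip_force: 50.0
```

>>> play_rows(
  commands=[
    [0.003,0,0,0,0,0,0.9],
    [0.003,0,0,0,0,0,0.9],
    [0.003,0,0,0,0,0,0.9],
    [0,0,0,0,0,0,0.9],
  ],
)

```text
time_s: 18.63
ee_pos: [0.5337, 0.0737, 0.173]
eef_rot: [-3.141, 0.002, 0.095]
force: [-2.6, 3.3, 0.1]
grip_width: 0.0172
grip_force: 50.0
```

>>> play_rows(
  commands=[
    [0.003,0,0,0,0,0,0.9],
    [0.002,0,0,0,0,0,0.9],
    [0,0,0,0,0,0,0.9],
  ],
)

```text
time_s: 18.88
ee_pos: [0.5388, 0.0742, 0.1732]
eef_rot: [-3.141, 0.001, 0.095]
force: [-2.1, 3.7, -0.6]
grip_width: 0.0173
grip_force: 50.0
```

>>> play_rows(
  commands=[
    [0.002,0,0,0,0,0,0.9],
    [0.002,0,0,0,0,0,0.9],
    [0,0,0,0,0,0,0.9],
  ],
)

```text
time_s: 19.13
ee_pos: [0.5434, 0.0745, 0.1736]
eef_rot: [-3.141, -0.001, 0.095]
force: [-0.3, 5.5, -0.1]
grip_width: 0.0172
grip_force: 50.1
```

>>> play_rows(
  commands=[
    [0.002,0,0,0,0,0,0.9],
    [0.002,0,0,0,0,0,0.9],
    [0,0,0,0,0,0,0.9],
  ],
)

```text
time_s: 19.38
ee_pos: [0.5476, 0.0746, 0.1736]
eef_rot: [-3.141, -0.002, 0.095]
force: [3.5, 5.4, -1.1]
grip_width: 0.0177
grip_force: 50.0
```

>>> play_rows(
  commands=[
    [0.002,0,0,0,0,0,0.9],
    [0.001,0,0,0,0,0,0.9],
    [0,0,0,0,0,0,0.9],
  ],
)

```text
time_s: 19.63
ee_pos: [0.5491, 0.075, 0.1732]
eef_rot: [-3.141, 0.003, 0.095]
force: [-6.5, 5.2, 2.5]
grip_width: 0.0173
grip_force: 50.1
```

>>> play_rows(
  commands=[
    [0,0,0,0,0,0,0.3],
    [0,0,0,0,0,0,0.3],
    [0,0,0,0,0,0,0.3],
    [0,0,-0.01,0,0,0,0.3],
    [0,0,-0.03,0,0,0,0.3],
    [0,0,-0.03,0,0,0,0.3],
    [-0.03,0.03,0,0,0,0,0.3],
    [-0.03,0.03,0,0,0,0,0.3],
    [-0.02,0.03,0,0,0,0,0.3],
    [0,0.03,0,0,0,0,0.3],
    [0,0.03,0,0,0,0,0.3],
    [0,0,0,0,0,0,0.3],
  ],
)

```text
time_s: 20.63
ee_pos: [0.4854, -0.085, 0.2445]
eef_rot: [3.14, -0.001, 0.091]
force: [-0.0, 0.3, -0.5]
grip_width: 0.0331
grip_force: 0.0
```

Run:
```python
from yel import *
b=ctrl.camera('side');a=ctrl.camera('top');o=ctrl.get_obs();print(o['ee_pos'],o['eef_rot'],o['grip_width'])
m=np.zeros((480,800,3),np.uint8)
m[:,:400]=cv2.resize(b[165:225,245:295],None,fx=8,fy=8,interpolation=cv2.INTER_CUBIC)
m[:,400:]=cv2.resize(a[165:225,265:315],None,fx=8,fy=8,interpolation=cv2.INTER_CUBIC)
cv2.imwrite('pics/m7.png',m)
```

```text
[ 0.485341   -0.08186408  0.24411995] [ 3.14120444e+00 -6.47175190e-04  9.26516248e-02] 0.03293147980996036
```

View pics/m7.png

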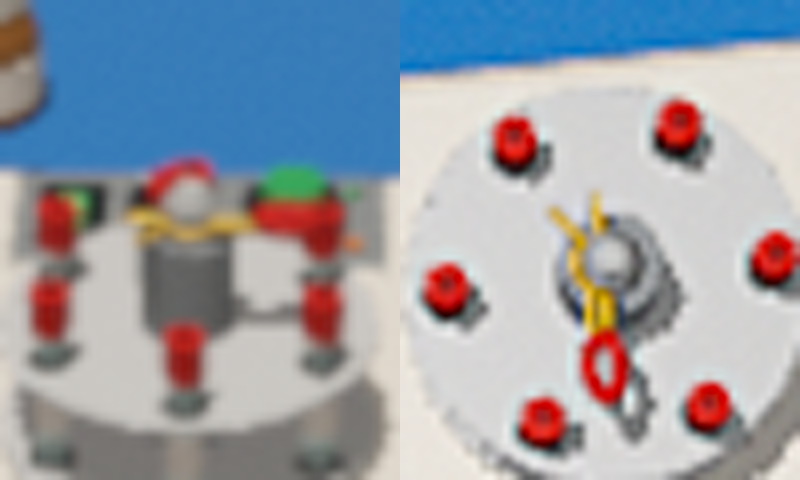

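The clip is home: the top crop shows the loop at (605,367), 38 mm from the spindle at (608,260), with the sprung leg bowed round the shank and both leg ends past it. Next is the start button.

>>> play_rows(
  commands=[
    [0.026,0.0048,0,0,0,0,1],
    [0.026,0.0048,0,0,0,0,1],
    [0.0262,0.0048,0,0,0,0,1],
    [0,0,0.03,0,0,0,1],
    [0,0,0.03,0,0,0,1],
    [0,0,0.03,0,0,0,1],
    [0,0,0.03,0,0,0,1],
    [0,0,0.022,0,0,0,1],
    [0,0,0,0,0,0,1],
    [0,0,0,0,0,0,1],
  ],
  force=20,
)

```text
time_s: 21.57
ee_pos: [0.5646, -0.087, 0.1017]
eef_rot: [-3.141, 0.001, 0.096]
force: [-0.2, -0.6, 1.0]
grip_width: 0.0004
grip_force: 0.0
```

>>> play_rows(
  commands=[
    [0,0,0.004,0,0,0,1],
    [0,0,0.003,0,0,0,1],
    [0,0,0.003,0,0,0,1],
    [0,0,0.003,0,0,0,1],
    [0,0,0,0,0,0,1],
    [0,0,0,0,0,0,1],
  ],
)

```text
time_s: 22.07
ee_pos: [0.5649, -0.0879, 0.089]
eef_rot: [3.141, -0.001, 0.095]
force: [1.4, 0.3, 2.6]
grip_width: 0.0005
grip_force: 1.6
```

>>> play_rows(
  commands=[
    [0,0,0.0015,0,0,0,1],
    [0,0,0.0015,0,0,0,1],
    [0,0,0,0,0,0,1],
    [0,0,0,0,0,0,1],
  ],
)

```text
time_s: 22.4
ee_pos: [0.565, -0.0879, 0.0862]
eef_rot: [3.141, -0.001, 0.095]
force: [0.0, 1.9, 8.6]
grip_width: 0.0004
grip_force: 4.6
```

>>> play_rows(
  commands=[
    [0,0,0.001,0,0,0,1],
    [0,0,0.0005,0,0,0,1],
    [0,0,0,0,0,0,1],
    [0,0,0,0,0,0,1],
  ],
)

```text
time_s: 22.73
ee_pos: [0.5651, -0.0879, 0.0859]
eef_rot: [3.141, -0.002, 0.095]
force: [-4.4, 3.9, 21.5]
grip_width: 0.0007
grip_force: 10.9
```

Force is 21.5 N and z has stopped at 0.086, so the button is fully down. Now I release it and clear away.

>>> play_rows(
  commands=[
    [0,0,-0.005,0,0,0,1],
    [0,0,-0.01,0,0,0,1],
    [0,0,-0.03,0,0,0,1],
    [0,0,-0.04,0,0,0,1],
    [0,0,-0.04,0,0,0,1],
    [-0.03,0.02,-0.03,0,0,0,1],
    [-0.03,0.03,0,0,0,0,1],
    [-0.03,0.03,0,0,0,0,1],
    [-0.03,0.03,0,0,0,0,1],
    [0,0.03,0,0,0,0,1],
    [0,0,0,0,0,0,1],
    [0,0,0,0,0,0,1],
  ],
)

```text
time_s: 23.73
ee_pos: [0.4622, -0.2353, 0.2354]
eef_rot: [-3.141, 0.001, 0.092]
force: [0.8, -0.0, -0.9]
grip_width: 0.0003
grip_force: 0.0
```

Run:
```python
from h import *
b=ctrl.camera('side');a=ctrl.camera('top')
m=np.zeros((600,800,3),np.uint8)
m[:,:400]=cv2.resize(b[150:270,220:300],None,fx=5,fy=5,interpolation=cv2.INTER_CUBIC)
m[:,400:]=cv2.resize(a[145:265,250:330],None,fx=5,fy=5,interpolation=cv2.INTER_CUBIC)
cv2.imwrite('pics/m8.png',m)
```

```text
(no output)
```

View pics/m8.png

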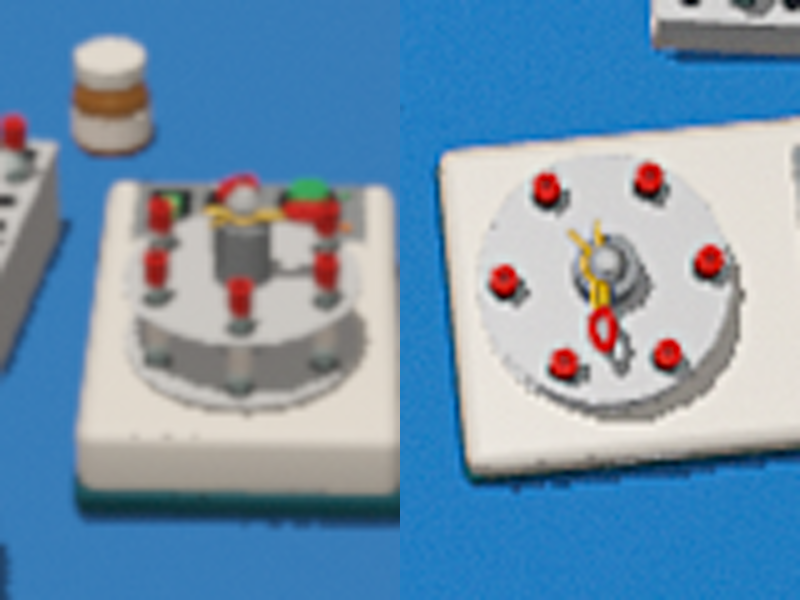

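The carousel is seated level at (240,330) in the side crop. The clip is home round the shank at (600,280) in the top crop, the button is up at (310,190), and the robot is clear.

```bash
python3 -c "
from station import ctrl
print(ctrl.hand_in())"
```

```text
the job is handed in; nothing more can be done
None
```

I seated the carousel on the drive bar, snapped the clip home through the spindle, then pressed and released the start button; I handed the job in at about 24 s, and it returned no verdict.

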